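Clamp a caliper bracket in the drill jig with the adjustable clamping lever

ROBOT

A 6-joint arm with a two-finger parallel gripper is mounted at the origin on the work surface. World frame = base frame: x ahead of the robot, y to its left, z up, the work surface at z = 0. Lengths are in m, angles in rad, forces in N, time in s.
With the tool pointing down it reaches from about 0.25 to 0.775 m from the base axis. Payload 4 kg.
Tool frame: the origin (TCP) lies at the very end of the fingers, on their centre line; the grasp point (between the pads) lies 19 mm behind it (robot.hold_point_z is the distance from the TCP to the grasp point, in m); z points along the fingers, y is the line along which they close (so a half turn about z gives the same grasp; the last joint's range is limited). The gripper opens to 94 mm and grips with 3 to 60 N. Pads are 16 mm wide; open, the fingers measure 119 mm over their backs; the gripper's body (75 mm by 177 mm) begins 78 mm behind the grasp point.
Start: joints at [1.218, 0.087, 1.371, -0, 1.684, -0.103], TCP at [0.136, 0.533, 0.206] pointing down, gripper open.
Joint ranges: [-3.1, 3.1], [-0.76, 2.03], [0.27, 2.55], [-1.08, 4.22], [0.17, 2.65], [-2.57, 2.57]. Speed limits (rad/s): [2.79, 2.79, 3.14, 3.14, 3.14, 3.14].

INTERFACE

Orientations are given as [roll, pitch, yaw] about the fixed x, y, z axes, in that order (R = Rz(yaw) Ry(pitch) Rx(roll)).
In Python, from bench import robot gives the robot as it stands.
- The arm moves only by the tool carry_out, never from a script. Its argument "steps" is a list of rows, each a list of 3 entries, a list of its own where there are three numbers: the shift along the tool's x, y, z in m, then the turn about the tool's z in units of 10 degrees (1.0 is 10 degrees), then the closure, from -1 (fully open) to 1 (shut). In form: [[[tx, ty, tz], roll, jaw], ...]. A call has 1 to 10 rows; each row is the pose to reach, as a shift and turn from the pose commanded when the call began, along the tool's axes at that moment; what a row does not reach only later rows make up. A row lasts 1/8 s, in which the tool goes at most 62.5 mm and 10.7 degrees, less where a joint would pass 70% of its speed; a pose out of reach is approached as far as the arm can. A call with a gripper value outside its range is refused whole. The fingers move at their own pace and stop on an object; the grip force is fixed at half the most. Time passes only in rows, so rows that repeat a pose let the fingers close. It gives the time, the measured TCP pose, the force, the opening and the grip force at its end, in the units of the state.
- robot.get_obs(): the state, without advancing time (a new reading comes with each control period).
- robot.snapshot(name): name is "side" or "top"; returns a dict with "image" (420x560x3 uint8, red, green, blue), "z_map" (420x560 float32, m along the optical axis (not along the pixel's ray), 0 where there is no reading), "mtx" (3x3 intrinsics, pixels), "D" ([k1, k2, p1, p2, k3] as OpenCV has them; the pictures are not rectified), "R" (3x3) and "t" (3): a world point X has camera coordinates R X + t. Camera axes: x right, y down, z forward; pixel columns grow to the right and rows downward; lengths in m; the calibration is good to about 2 mm. A picture is of the moment at which its call begins.
- robot.close_job(): hands the job in; it is judged then, once.
The state is a dict: "time": time; "joint_positions": joint angles; "qvel": joint speeds; "joint_torque": joint torques, N m; "tool_pos": TCP position; "ee_rot": TCP orientation; "wrist_force": force on the tool from outside, world axes, zero at the start; "wrist_torque": the same for the moment, N m; "width": finger opening in m; "finger_force": force on a finger pad.
Only numpy, scipy, OpenCV 4.12 (cv2) and the standard library are available. Lean on these libraries where they do the work, as an engineer would, in place of code of your own. Each camera call takes 0.05 s, during which the arm holds its last target. There are 200 camera calls.

TASK

Clamp the aluminium bracket firmly in the red drill jig with the orange clamping lever: turn the lever clockwise (seen from above), and as it has no room to go round between the two bush posts, lift it off its serrations, swing it back, let it drop in again and carry on tightening until the pull needed at the grip is about 9 N, no more. Do not force the lever against the posts, overtighten the clamp, shift the bracket or disturb the disc, bearing and spanner, and leave the lever fully down in its serrations and let go.

Things in the scene. Friction and masses are not known exactly. Their poses are not given: they have to be found in the camera images.
- jig: Red steel drill-jig base bolted to the bench, 170 x 220 x 15 mm. Origin: on the vertical axis of the clamp stud, at bench height. Its x axis points from the stud to the clamp's nose and the bracket, y to the left, z up. Jig angles below are measured about z from this x axis, counter-clockwise from above positive.
- stud (a point): Point on the stud axis (the lever's axis), 100 mm above the bench. Turned clockwise from above while it is down, the lever turns the nut below it, which runs down 14 mm a turn and stays where it is left (locking insert). It turns with 3 to 6 N at the grip until the strap meets the bracket; then the pull rises by about 1.4 N for each 0.1 rad. 30 to 120 degrees in all are needed, unknown beforehand.
- handle: Orange clamping lever: hub of 34 mm diameter on the stud, a flat-sided arm 13 mm wide and 15 mm high rising outwards at 15 degrees, a 19 mm ball at 104 mm from the axis. Starts down, the arm at jig angle -0.35 to 0 rad. The arm meets the posts at about +0.80 and -0.80 rad, lifted or not. Origin: on the stud axis, about 46 mm above the bench; x along the arm, z up.
- grip (a point): Where to grip the lever: middle of the arm, 90 mm from the stud axis, about 101 mm above the bench at first and 2.2 mm lower for each radian that the nut has turned; pinch the arm across its 13 mm. Its x axis points outwards along the arm (level).
- swing (a joint): Angle of the lever relative to the clamp nut, rad, 0 at the start, positive when swung back (counter-clockwise from above). 18 serrations, 0.349 rad apart: the lever drops in only near multiples of 0.349; play and give let it stand 0.03 to 0.10 rad off them while pulled. Turned back by 0.08 rad after a pull it is unloaded and lifts easily.
- lift (a joint): Height of the lever above its seat in the serrations, m: 0 down and engaged, 0.004 resting on top of the serrations, 0.009 at the upper stop; it swings freely above 0.005. A spring and the weight press it down with about 2.5 N at 0 and 4 N at the top; let go, it sinks, and drops in where it meets the gaps.
- posts: Two steel drill-bush posts, 16 mm in diameter, tops 112 mm above the bench, 24 mm ahead of the stud and 44 mm to either side, each with an arm 49 to 63 mm high that carries a 22 mm drill bush over an end of the bracket (58 mm ahead of the stud, 74 mm to the side, top at 64 mm). Origin as jig. More than 40 N between lever and posts puts the bushes out of line.
- strap: Steel clamping strap 32 mm wide and 14 mm thick along the jig's x axis under the nut, from its heel pivot (origin, 50 mm behind the stud, 37 mm high) to its nose, whose screwed-in button presses on the bracket 48 mm ahead of the stud. It tips down as the nut runs down. About 9 N at the grip gives some 80 to 150 N at the button; 45 N hold the bracket, more than 190 N spoil it.
- bracket: The work: loose aluminium caliper bracket with round ends, 46 x 194 x 12 mm, 0.3 kg, lying on the jig along its y axis between dowel pins, in its right place at the start. Origin: centre of its underside, 58.5 mm ahead of the stud and 15 mm above the bench.
- disc: Bystander: loose steel brake disc, 170 mm in diameter, 30 mm high, left of the jig. Origin: centre of its underside.
- bearing: Bystander: loose ring bearing, 62 mm in diameter, 16 mm high, right of the jig. Origin: centre of its underside.
- spanner: Bystander: loose steel spanner, 190 mm long, right of the jig. Origin: middle of its underside.
Things that resemble listed ones, but are neither listed nor needed, are in the scene too. Several things have the shape of the bracket; the one meant has the colours described above.

How it is judged:
On the way, in this order (a step that is already met when the one before it is completed fails the run):
1. the lever has been lifted and swung back over at least one serration (0.3 rad) relative to the nut (value of joint swing above 0.3 rad), for 0.1 s.
2. with the lever down in its serrations the strap presses on the bracket with more than 45 N (value of joint lift below 0.0015 m and contact force between strap and bracket above 45 N), for 0.2 s.
At the end, for the whole second after the job is handed in: The strap's nose presses on the bracket with 45 to 190 N, the lever is down in its serrations (within 1.5 mm) and at rest, swung back at least one serration from where it first sat on the nut, and the bracket lies in its place (within 4 mm) (all of step 2 and value of joint swing above 0.3 rad and horizontal distance between bracket and jig between 0.0545 and 0.0625 m and linear speed of bracket below 0.01 m/s and angular speed of handle below 0.1 rad/s); the robot touches nothing.
It fails at once if the clamp was overtightened: strap on bracket over 190 N (contact force between strap and bracket above 190 N).
It fails at once if the lever was forced against a bush post with over 40 N (contact force between handle and posts above 40 N).
It fails at once if the bracket was shifted by more than 5 mm (distance of bracket from where it was at the start of the episode above 0.005 m).
It fails at once if a bystander (disc, bearing or spanner) was moved by more than 15 mm (distance of any of disc, bearing, spanner from where it was at the start of the episode above 0.015 m).
It also fails if it takes over 61 s, if anything falls off the work surface, if the arm or the gripper's body presses on something with over 40 N, if the wrist force passes 120 N, or if a joint passes its speed limit or range.

## Working session

There is one attempt and no reset: what is moved stays moved. The work goes in short steps, Python scripts to look and compute and a tool call to move; the robot and the scene stay as the last step left them, time stands still between calls to the robot, and variables do not carry over. Pictures are saved under pics/ and viewed, at most 10 in all, crops included, and the job is handed in when it is done.

Besides the shell and the picture viewer there is one more tool, called after "Request:" by a JSON object that holds its "method" and its "body", one argument or row to a line. carry_out: Moves the arm, as the interface text tells. Its arguments: {"type":"object","properties":{"steps":{"type":"array","items":{"type":"array"}}},"required":["steps"]}

```bash
mkdir -p pics; ls; python3 - <<'E'
from bench import robot
import cv2,numpy as np
for n in("top","side"):
    s=robot.snapshot(n); cv2.imwrite(f"pics/{n}0.png",s["image"][:,:,::-1]); np.savez(f"{n}0.npz",**s)
    print(n,s["mtx"].tolist(),s["D"],s["R"].tolist(),s["t"])
o=robot.get_obs(); print(o)
E
```

```text
pics
top [[541.7521899374693, 0.0, 267.08057564364236], [0.0, 541.7521899374693, 211.06990476791646], [0.0, 0.0, 1.0]] [-0.12412862  0.          0.          0.          0.        ] [[5.737534030868267e-05, -0.9997667429171715, 0.02159760322027259], [-0.9868373855463667, -0.0035492786969158123, -0.1616767673747314], [0.1617157110366266, -0.021304046036413466, -0.9866074023776613]] [-0.00416311  0.45629105  1.32908434]
side [[502.9380216985655, 0.0, 279.53988721135465], [0.0, 502.9380216985655, 217.93039020306364], [0.0, 0.0, 1.0]] [-0.17172154  0.          0.          0.          0.        ] [[0.9414562141115763, -0.3368845173953962, 0.01300072497857109], [-0.20863601008357724, -0.6124774683684493, -0.7624581077261758], [0.2648229827773694, 0.7151085041308389, -0.6469069601671099]] [-0.45401137  0.16027726  1.29908369]
{'time': 0.1, 'joint_positions': array([ 1.21788855e+00,  8.78667189e-02,  1.37205796e+00,  3.60212618e-05,
        1.68360745e+00, -1.03099828e-01]), 'qvel': array([ 0.00033134, -0.00420889, -0.00442286, -0.00074019, -0.00092788,
       -0.00032746]), 'joint_torque': array([ 2.54727653e-03, -3.41253591e+01, -3.03302050e+01,  7.20649632e-02,
        3.04261514e-02, -1.06333248e-04]), 'tool_pos': array([0.13579467, 0.53247569, 0.20445199]), 'ee_rot': array([-3.13966716e+00, -2.35215176e-04,  2.89178850e+00]), 'wrist_force': array([-0.43292039, -0.64242364,  0.33465512]), 'wrist_torque': array([-0.02532502,  0.02411545, -0.01371921]), 'finger_force': 0.0, 'width': 0.09396234719498049}
```

View pics/top0.png

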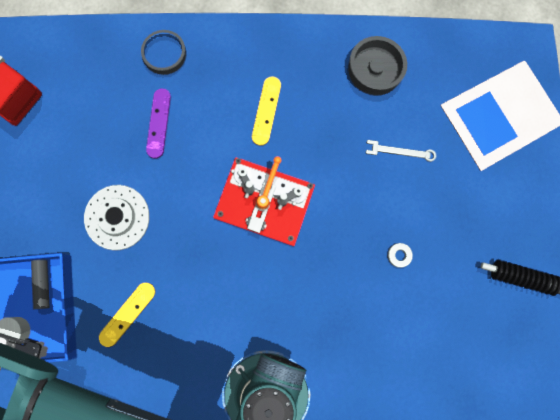

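View pics/side0.png

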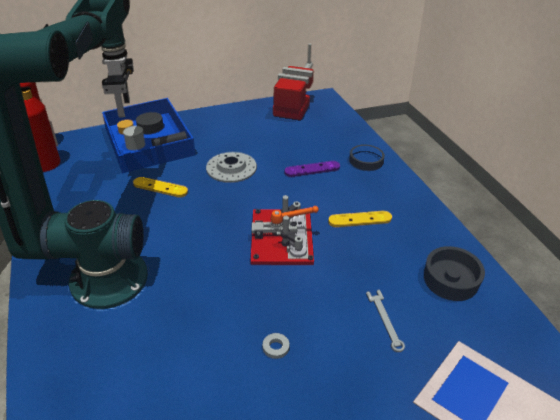

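The red jig is at about (264,202) in the top view. The orange lever has its hub at (263,201) and its ball at (277,160). Possible mix-ups: red vise (12,90), yellow brackets (266,110) and (127,315), purple bracket (158,123). The only orange lever is on the jig, so I'm choosing that one and checking it in a close crop.

```bash
cat > h.py <<'E'
import numpy as np,cv2
def ray(s,u,v):
    p=cv2.undistortPoints(np.array([[[u,v]]],float),s["mtx"],s["D"])[0,0]
    d=s["R"].T@np.array([p[0],p[1],1]); c=-s["R"].T@s["t"]; return c,d
def onz(s,u,v,z):
    c,d=ray(s,u,v); return c+d*(z-c[2])/d[2]
def proj(s,X):
    return cv2.projectPoints(np.array(X,float).reshape(-1,1,3),cv2.Rodrigues(s["R"])[0],s["t"],s["mtx"],s["D"])[0][:,0]
E
python3 - <<'E'
import numpy as np,cv2
a=np.load("top0.npz")["image"][145:255,205:325,::-1]
cv2.imwrite("pics/c1.png",cv2.resize(a,None,fx=5,fy=5,interpolation=cv2.INTER_CUBIC))
a=np.load("side0.npz")["image"][185:275,235:335,::-1]
cv2.imwrite("pics/c2.png",cv2.resize(a,None,fx=6,fy=6,interpolation=cv2.INTER_CUBIC))
E
```

```text
(no output)
```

View pics/c1.png

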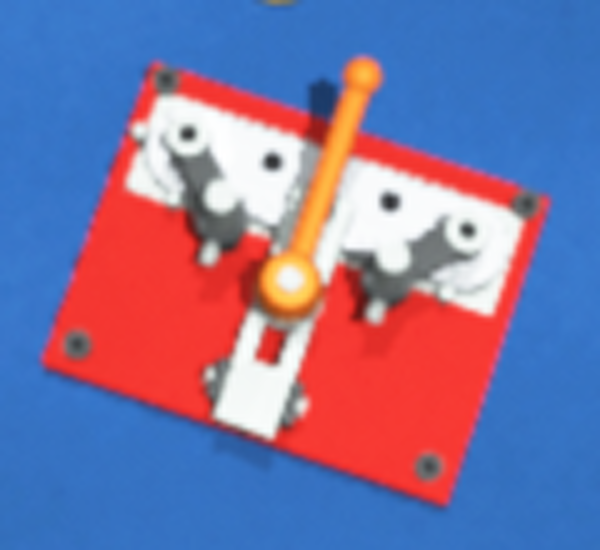

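View pics/c2.png

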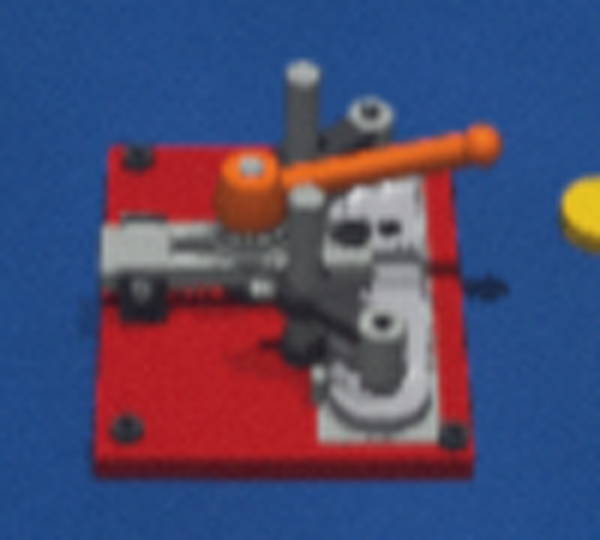

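```bash
python3 - <<'E'
from h import *
from scipy.optimize import least_squares
T=np.load("top0.npz");S=np.load("side0.npz")
ct=lambda u,v:((u+.5)/5-.5+205,(v+.5)/5-.5+145)
cs=lambda u,v:((u+.5)/6-.5+235,(v+.5)/6-.5+185)
posts=[[.024,.044,.112],[.024,-.044,.112]]
bush=[[.058,.074,.064],[.058,-.074,.064]]
P=posts+bush
it=np.array([ct(222,196),ct(393,258),ct(188,133),ct(466,230)])
is_=np.array([cs(303,74),cs(307,196),cs(371,112),cs(382,322)])
def tr(p,X):
    c,s=np.cos(p[2]),np.sin(p[2]); X=np.array(X); return np.c_[p[0]+c*X[:,0]-s*X[:,1],p[1]+s*X[:,0]+c*X[:,1],X[:,2]]
def f(p,w):
    r=[]
    if 't' in w:r.append((proj(T,tr(p,P))-it).ravel())
    if 's' in w:r.append((proj(S,tr(p,P))-is_).ravel())
    return np.concatenate(r)
for w in('t','s','ts'):
    q=least_squares(f,[.45,0,-.2],args=(w,)); print(w,q.x,q.fun.round(1))
p=q.x
bt,bs=ct(362,75),cs(484,146)
def g(X):return np.r_[proj(T,X)[0]-bt,proj(S,X)[0]-bs]
b=least_squares(g,[.55,0,.1]);print("ball",b.x,b.fun)
d=b.x[:2]-p[:2];a=np.arctan2(d[1],d[0]);print("r",np.hypot(*d),"world ang",a,"jig ang",a-p[2])
for z in(.075,.085,.1):print(onz(T,*ct(291,278),z),)
gr=p[:2]+.09*np.array([np.cos(a),np.sin(a)]);print("grip",gr)
E
```

```text
t [ 0.47309561  0.00902873 -0.33938059] [-0.3 -0.1  0.  -0.3  0.   0.1  0.3  0.3]
s [ 0.47562842  0.01008772 -0.33395076] [ 0.  -0.2 -0.  -0.1 -0.   0.2  0.1  0.1]
ts [ 0.47408676  0.00908761 -0.33646043] [-0.4 -0.4  0.  -0.8 -0.1 -0.2  0.2 -0.2 -0.3  0.1 -0.5  0.3 -0.4  0.6
 -0.4  0.5]
ball [ 0.57306068 -0.02621849  0.10612094] [ 0.09039723 -0.39454724 -0.43613611  0.11773807]
r 0.1050826189288792 world ang -0.34265002400094813 jig ang -0.006189593805955795
[0.47714621 0.0080118  0.075     ]
[0.47530065 0.00814736 0.085     ]
[0.47253232 0.0083507  0.1       ]
grip [ 0.55885485 -0.02115097]
```

Top crop: hub at (291,278), ball at (362,75), post tops at (222,196) and (393,258). The side crop agrees. It is the orange lever, at a jig angle of about 0, with the stud at about (0.474, 0.009). Next I'll move above the grip.

Request:
{"method": "carry_out", "body": {
  "steps": [
    [[-0.547,-0.432,0],0.5,0.1],
    [[-0.547,-0.432,0],0.5,0.1],
    [[-0.547,-0.432,0],0.5,0.1],
    [[-0.547,-0.432,0],0.5,0.1],
    [[-0.547,-0.432,0],0.5,0.1],
    [[-0.547,-0.432,0],0.5,0.1],
    [[-0.547,-0.432,0],0.5,0.1],
    [[-0.547,-0.432,0],0.5,0.1],
    [[-0.547,-0.432,0],0.5,0.1],
    [[-0.547,-0.432,0],0.5,0.1]
  ]
}}

```text
time: 1.35
tool_pos: [0.5162, 0.0345, 0.2051]
ee_rot: [3.141, -0.001, 2.804]
wrist_force: [0.3, 0.7, 0.4]
width: 0.0422
finger_force: 0.0
```

Request:
{"method": "carry_out", "body": {
  "steps": [
    [[-0.059,-0.038,0],0,0.1],
    [[-0.059,-0.038,0.06],0,0.1],
    [[-0.059,-0.038,0.06],0,0.1],
    [[-0.059,-0.038,0.06],0,0.1]
  ]
}}

```text
time: 1.85
tool_pos: [0.5588, -0.0185, 0.1468]
ee_rot: [3.141, 0.001, 2.805]
wrist_force: [-0.3, 0.7, 1.7]
width: 0.0422
finger_force: 0.0
```

```bash
python3 - <<'E'
from h import *
from bench import robot
s=robot.snapshot("side"); a=s["image"][165:275,235:345,::-1]
cv2.imwrite("pics/c3.png",cv2.resize(a,None,fx=5,fy=5,interpolation=cv2.INTER_CUBIC)); np.savez("side1.npz",**s)
o=robot.get_obs();print(o["tool_pos"],o["ee_rot"],o["width"])
print((proj(s,[o["tool_pos"]])[0]-[235,165])*5)
E
```

```text
[ 0.5597453  -0.01837068  0.14836452] [3.14046722 0.00410004 2.80566861] 0.04249059123662564
[374.91923491 155.05960773]
```

View pics/c3.png

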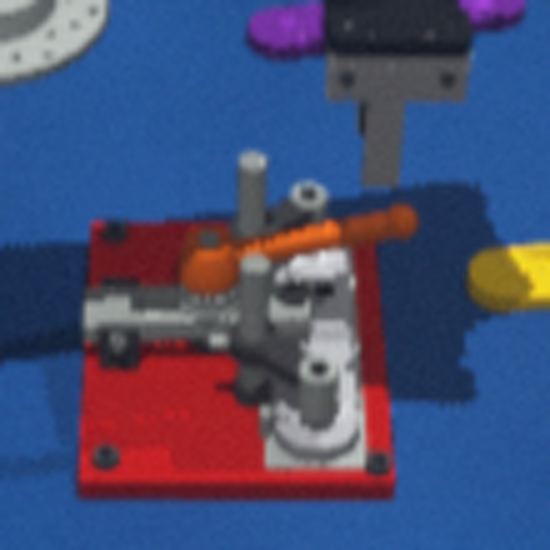

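Side crop: the fingers (tip at about (382,184)) are above the arm's outer half, short of the ball at (403,222). Now descend and close.

Request:
{"method": "carry_out", "body": {
  "steps": [
    [[0,-0.003,0.03],0,0.1],
    [[0,-0.003,0.066],0,0.1],
    [[0,-0.003,0.066],0,0.1],
    [[0,-0.003,0.066],0,1],
    [[0,-0.003,0.066],0,1],
    [[0,-0.003,0.066],0,1],
    [[0,-0.003,0.066],0,1],
    [[0,-0.003,0.066],0,1]
  ]
}}

```text
time: 2.9
tool_pos: [0.5588, -0.0215, 0.0805]
ee_rot: [3.14, 0.003, 2.804]
wrist_force: [2.8, 2.1, 2.1]
width: 0.0128
finger_force: 29.7
```

```bash
python3 - <<'E'
import numpy as np
r=.09
for k in np.arange(.1,1.45,.1): print(round(k,2),"tx %.4f ty %.4f roll %.2f"%(r*(1-np.cos(k)),r*np.sin(k),np.degrees(k)/10))
from bench import robot
o=robot.get_obs();print(o["tool_pos"],o["ee_rot"],o["wrist_force"],o["wrist_torque"],o["width"],o["joint_positions"])
E
```

```text
0.1 tx 0.0004 ty 0.0090 roll 0.57
0.2 tx 0.0018 ty 0.0179 roll 1.15
0.3 tx 0.0040 ty 0.0266 roll 1.72
0.4 tx 0.0071 ty 0.0350 roll 2.29
0.5 tx 0.0110 ty 0.0431 roll 2.86
0.6 tx 0.0157 ty 0.0508 roll 3.44
0.7 tx 0.0212 ty 0.0580 roll 4.01
0.8 tx 0.0273 ty 0.0646 roll 4.58
0.9 tx 0.0341 ty 0.0705 roll 5.16
1.0 tx 0.0414 ty 0.0757 roll 5.73
1.1 tx 0.0492 ty 0.0802 roll 6.30
1.2 tx 0.0574 ty 0.0839 roll 6.88
1.3 tx 0.0659 ty 0.0867 roll 7.45
1.4 tx 0.0747 ty 0.0887 roll 8.02
[ 0.55876834 -0.02147513  0.08049144] [3.13978042e+00 2.61884848e-03 2.80431904e+00] [2.80514074 2.08486265 2.14595132] [ 0.40341003 -0.38500587 -0.21119806] 0.012787347813611032 [-1.40604896e-01  1.62587475e-01  1.53802729e+00  1.27679731e-03
  1.43805552e+00 -1.37429712e+00]
```

Request:
{"method": "carry_out", "body": {
  "steps": [
    [[0,0,-0.004],0,1],
    [[0,0,-0.0075],0,1],
    [[0,0,-0.0075],0,1]
  ]
}}

```text
time: 3.28
tool_pos: [0.5576, -0.0216, 0.0866]
ee_rot: [3.141, -0.0, 2.804]
wrist_force: [2.8, 2.3, -3.1]
width: 0.0127
finger_force: 29.9
```

Request:
{"method": "carry_out", "body": {
  "steps": [
    [[0.0004,0.009,-0.001],-0.57,1],
    [[0.0018,0.0179,-0.001],-1.15,1],
    [[0.004,0.0266,-0.001],-1.72,1],
    [[0.0071,0.035,-0.001],-2.29,1],
    [[0.011,0.0431,-0.001],-2.86,1],
    [[0.0157,0.0508,-0.001],-3.44,1],
    [[0.0212,0.058,-0.001],-4.0,1],
    [[0.0212,0.058,-0.001],-4.0,1]
  ]
}}

```text
time: 4.28
tool_pos: [0.5575, 0.0405, 0.0878]
ee_rot: [-3.141, 0.002, -2.779]
wrist_force: [4.7, 2.1, -2.9]
width: 0.0126
finger_force: 30.0
```

```bash
cat > st.py <<'E'
import numpy as np
from bench import robot
o=robot.get_obs();p=np.array(o["tool_pos"]);d=p[:2]-[.4741,.0091];a=np.arctan2(d[1],d[0])
F=np.array(o["wrist_force"]);t=np.array([-np.sin(a),np.cos(a)]);n=d/np.hypot(*d)
print("t",round(o["time"],2),"r",np.hypot(*d).round(4),"jigang",round(a+.3365,3),"toolang",round(o["ee_rot"][2]-np.pi+.3365,3),"z",p[2].round(4),"Ftan",(F[:2]@t).round(2),"Frad",(F[:2]@n).round(2),"Fz",F[2].round(2),"T",np.round(o["wrist_torque"],2),"w",o["width"])
E
python3 st.py
```

```text
t 4.28 r 0.0891 jigang 0.697 toolang -5.584 z 0.0878 Ftan 0.36 Frad 5.12 Fz -2.93 T [ 0.66 -1.15 -0.1 ] w 0.012569098360531276
```

Request:
{"method": "carry_out", "body": {
  "steps": [
    [[-0.0008,0,0.004],0,1],
    [[-0.0008,0,0.008],0,1],
    [[-0.0008,0,0.008],0,1]
  ]
}}

```text
time: 4.65
tool_pos: [0.5585, 0.0402, 0.0812]
ee_rot: [-3.141, 0.002, -2.781]
wrist_force: [3.0, 3.6, 3.0]
width: 0.0126
finger_force: 29.9
```

```bash
python3 st.py
```

```text
t 4.65 r 0.0899 jigang 0.69 toolang -5.586 z 0.0812 Ftan 2.35 Frad 4.06 Fz 3.01 T [ 0.73 -0.59 -0.11] w 0.012572544792147566
```

Request:
{"method": "carry_out", "body": {
  "steps": [
    [[0.0004,-0.009,0.0002],0.57,1],
    [[0.0018,-0.0179,0.0004],1.15,1],
    [[0.004,-0.0266,0.0006],1.72,1],
    [[0.004,-0.0266,0.0006],1.72,1]
  ]
}}

```text
time: 5.15
tool_pos: [0.5639, 0.0142, 0.0805]
ee_rot: [3.14, 0.002, -3.081]
wrist_force: [3.6, 5.3, 2.7]
width: 0.0131
finger_force: 29.9
```

```bash
python3 st.py
```

```text
t 5.15 r 0.0899 jigang 0.393 toolang -5.887 z 0.0805 Ftan 5.1 Frad 3.88 Fz 2.66 T [ 1.01 -0.57 -0.1 ] w 0.013140884469213675
```

Request:
{"method": "carry_out", "body": {
  "steps": [
    [[0.0004,-0.009,0.0002],0.57,1],
    [[0.0018,-0.0179,0.0004],1.15,1],
    [[0.004,-0.0266,0.0006],1.72,1],
    [[0.004,-0.0266,0.0006],1.72,1]
  ]
}}

```text
time: 5.65
tool_pos: [0.5613, -0.0126, 0.0797]
ee_rot: [3.14, 0.001, 2.902]
wrist_force: [4.4, 4.5, 3.0]
width: 0.0127
finger_force: 29.9
```

```bash
python3 st.py
```

```text
t 5.65 r 0.0898 jigang 0.092 toolang 0.097 z 0.0797 Ftan 5.39 Frad 3.21 Fz 3.03 T [ 0.96 -0.68 -0.13] w 0.012735725945762097
```

Request:
{"method": "carry_out", "body": {
  "steps": [
    [[0.0004,-0.009,0.0002],0.57,1],
    [[0.0018,-0.0179,0.0004],1.15,1],
    [[0.0018,-0.0179,0.0004],1.15,1]
  ]
}}

```text
time: 6.02
tool_pos: [0.5551, -0.0295, 0.0791]
ee_rot: [3.14, 0.001, 2.703]
wrist_force: [2.8, 4.7, 3.3]
width: 0.0124
finger_force: 29.9
```

```bash
python3 st.py
```

```text
t 6.03 r 0.0898 jigang -0.108 toolang -0.102 z 0.0791 Ftan 5.49 Frad 0.52 Fz 3.31 T [ 0.93 -0.63 -0.15] w 0.01235646927018396
```

Request:
{"method": "carry_out", "body": {
  "steps": [
    [[0.0004,-0.009,0.0002],0.57,1],
    [[0.0018,-0.0179,0.0004],1.15,1],
    [[0.0018,-0.0179,0.0004],1.15,1]
  ]
}}

```text
time: 6.4
tool_pos: [0.5458, -0.0448, 0.0785]
ee_rot: [3.14, 0.0, 2.503]
wrist_force: [3.5, 4.0, 2.7]
width: 0.0129
finger_force: 29.9
```

```bash
python3 st.py
```

```text
t 6.4 r 0.0897 jigang -0.308 toolang -0.302 z 0.0785 Ftan 5.33 Frad 0.35 Fz 2.73 T [ 0.86 -0.71 -0.14] w 0.01290193963795086
```

Request:
{"method": "carry_out", "body": {
  "steps": [
    [[0.0004,-0.009,0.0002],0.57,1],
    [[0.0018,-0.0179,0.0004],1.15,1],
    [[0.0018,-0.0179,0.0004],1.15,1]
  ]
}}

```text
time: 6.78
tool_pos: [0.5336, -0.058, 0.078]
ee_rot: [3.14, -0.001, 2.303]
wrist_force: [3.2, 4.4, 1.8]
width: 0.013
finger_force: 29.9
```

```bash
python3 st.py
```

```text
t 6.78 r 0.0897 jigang -0.509 toolang -0.502 z 0.078 Ftan 5.32 Frad -1.22 Fz 1.77 T [ 0.95 -0.68 -0.17] w 0.01304279771043309
```

Request:
{"method": "carry_out", "body": {
  "steps": [
    [[0.0004,-0.009,0.0002],0.57,1],
    [[0.0016,-0.0168,0.0004],1.08,1],
    [[0.0016,-0.0168,0.0004],1.08,1]
  ]
}}

```text
time: 7.15
tool_pos: [0.5201, -0.0677, 0.0775]
ee_rot: [3.14, -0.001, 2.115]
wrist_force: [3.8, 4.7, 1.6]
width: 0.0128
finger_force: 29.9
```

```bash
python3 st.py
```

```text
t 7.15 r 0.0896 jigang -0.695 toolang -0.69 z 0.0775 Ftan 5.69 Frad -2.05 Fz 1.57 T [ 0.94 -0.77 -0.1 ] w 0.012784337044711762
```

Request:
{"method": "carry_out", "body": {
  "steps": [
    [[0.0003,0.0072,0],-0.46,1],
    [[0.0003,0.0072,0],-0.46,1]
  ]
}}

```text
time: 7.4
tool_pos: [0.5257, -0.0644, 0.0772]
ee_rot: [-3.141, -0.001, 2.194]
wrist_force: [2.3, 1.9, 2.5]
width: 0.0129
finger_force: 29.9
```

```bash
python3 st.py
```

```text
t 7.4 r 0.0898 jigang -0.622 toolang -0.611 z 0.0772 Ftan 2.97 Frad -0.2 Fz 2.51 T [ 0.61 -0.37 -0.26] w 0.012865778080070646
```

Request:
{"method": "carry_out", "body": {
  "steps": [
    [[0,0,-0.004],0,1],
    [[0,0,-0.0078],0,1],
    [[0,0,-0.0078],0,1],
    [[0,0,-0.0078],0,1]
  ]
}}

```text
time: 7.9
tool_pos: [0.525, -0.0642, 0.0842]
ee_rot: [-3.14, -0.002, 2.192]
wrist_force: [1.1, 4.5, -3.9]
width: 0.0126
finger_force: 30.1
```

```bash
python3 st.py
```

```text
t 7.9 r 0.0892 jigang -0.628 toolang -0.613 z 0.0842 Ftan 3.43 Frad -3.07 Fz -3.94 T [ 0.81 -0.23 -0.28] w 0.01264312287889982
```

Request:
{"method": "carry_out", "body": {
  "steps": [
    [[0.001,0.0134,-0.0005],-0.86,1],
    [[0.004,0.0266,-0.0005],-1.72,1],
    [[0.009,0.0391,-0.0005],-2.58,1],
    [[0.0157,0.0508,-0.0005],-3.44,1],
    [[0.0241,0.0613,-0.0005],-4.3,1],
    [[0.0341,0.0705,-0.0005],-5.16,1],
    [[0.0452,0.0781,-0.0005],-6.0,1],
    [[0.0452,0.0781,-0.0005],-6.0,1]
  ]
}}

```text
time: 8.9
tool_pos: [0.5631, 0.0173, 0.0852]
ee_rot: [-3.14, -0.0, -3.044]
wrist_force: [2.0, 1.2, -2.6]
width: 0.0124
finger_force: 30.0
```

```bash
python3 st.py
```

```text
t 8.9 r 0.0894 jigang 0.428 toolang -5.849 z 0.0852 Ftan 1.05 Frad 2.13 Fz -2.64 T [ 0.52 -0.46 -0.1 ] w 0.01240691158434999
```

Request:
{"method": "carry_out", "body": {
  "steps": [
    [[0,0,0.004],0,1],
    [[0,0,0.0085],0,1],
    [[0,0,0.0085],0,1],
    [[0,0,0.0085],0,1]
  ]
}}

```text
time: 9.4
tool_pos: [0.5638, 0.0172, 0.078]
ee_rot: [-3.141, 0.002, -3.045]
wrist_force: [1.4, 2.7, 1.2]
width: 0.0128
finger_force: 29.9
```

```bash
python3 st.py
```

```text
t 9.4 r 0.09 jigang 0.427 toolang -5.85 z 0.078 Ftan 2.58 Frad 1.68 Fz 1.17 T [ 0.42 -0.27 -0.2 ] w 0.012759770322633349
```

Request:
{"method": "carry_out", "body": {
  "steps": [
    [[0.0004,-0.009,0.0002],0.57,1],
    [[0.0018,-0.0179,0.0004],1.15,1],
    [[0.0018,-0.0179,0.0004],1.15,1]
  ]
}}

```text
time: 9.78
tool_pos: [0.5637, 0.0001, 0.0775]
ee_rot: [3.14, 0.002, 3.039]
wrist_force: [1.9, 4.3, 3.7]
width: 0.0126
finger_force: 29.8
```

```bash
python3 st.py
```

```text
t 9.78 r 0.0901 jigang 0.237 toolang 0.234 z 0.0775 Ftan 4.51 Frad 1.43 Fz 3.67 T [ 1.03 -0.35  0.08] w 0.012557680492287868
```

Request:
{"method": "carry_out", "body": {
  "steps": [
    [[0.0004,-0.009,0.0002],0.57,1],
    [[0.0004,-0.009,0.0002],0.57,1]
  ]
}}

```text
time: 10.02
tool_pos: [0.5624, -0.0084, 0.0773]
ee_rot: [3.139, 0.002, 2.941]
wrist_force: [2.5, 5.4, 2.8]
width: 0.0128
finger_force: 29.9
```

```bash
python3 st.py
```

```text
t 10.03 r 0.09 jigang 0.14 toolang 0.136 z 0.0773 Ftan 5.78 Frad 1.36 Fz 2.82 T [ 1.14 -0.37  0.13] w 0.01277165402266578
```

Request:
{"method": "carry_out", "body": {
  "steps": [
    [[0.0004,-0.009,0.0002],0.57,1],
    [[0.0004,-0.009,0.0002],0.57,1],
    [[0.0004,-0.009,0.0002],0.57,1]
  ]
}}

```text
time: 10.4
tool_pos: [0.5603, -0.0168, 0.0771]
ee_rot: [3.139, 0.002, 2.843]
wrist_force: [2.6, 5.0, 2.3]
width: 0.0126
finger_force: 29.9
```

```bash
python3 st.py
```

```text
t 10.4 r 0.09 jigang 0.045 toolang 0.038 z 0.0771 Ftan 5.56 Frad 1.03 Fz 2.32 T [ 1.17 -0.41  0.21] w 0.012639814216528076
```

The total torque about the stud (Ftan·r + Tz) gives an equivalent pull. It read about 3.8 N while running free and zero when unloaded. It has now risen 5.4 → 7.2 → 7.9 N, so the strap has met the bracket. One small further step.

Request:
{"method": "carry_out", "body": {
  "steps": [
    [[0.0001,-0.0045,0.0001],0.29,1],
    [[0.0001,-0.0063,0.0001],0.4,1],
    [[0.0001,-0.0063,0.0001],0.4,1]
  ]
}}

```text
time: 10.78
tool_pos: [0.5585, -0.0223, 0.0769]
ee_rot: [3.138, 0.001, 2.773]
wrist_force: [3.5, 6.3, 3.6]
width: 0.0127
finger_force: 29.9
```

```bash
sed -i '$a print("pull",(F[:2]@t).round(2)+o["wrist_torque"][2]/.09)' st.py; python3 st.py
```

```text
t 10.78 r 0.09 jigang -0.019 toolang -0.032 z 0.0769 Ftan 7.1 Frad 1.08 Fz 3.55 T [ 1.31 -0.47  0.32] w 0.01268481476090577
pull 10.61063223859007
```

Request:
{"method": "carry_out", "body": {
  "steps": [
    [[0,0,0],0,1],
    [[0,0,0],0,1]
  ]
}}

```text
time: 11.02
tool_pos: [0.5585, -0.0222, 0.0769]
ee_rot: [3.138, 0.001, 2.774]
wrist_force: [3.5, 6.7, 1.7]
width: 0.0126
finger_force: 29.9
```

```bash
python3 st.py
```

```text
t 11.03 r 0.09 jigang -0.019 toolang -0.031 z 0.0769 Ftan 7.48 Frad 0.91 Fz 1.69 T [ 1.29 -0.47  0.32] w 0.01264951971847319
pull 10.982690047156167
```

Enough tightening: the pull reads between about 7 N (force) and 10 N (torque). Now ease off the play and release.

Request:
{"method": "carry_out", "body": {
  "steps": [
    [[0.0001,0.0045,0],-0.29,1],
    [[0.0002,0.0063,0],-0.4,1],
    [[0.0002,0.0063,0],-0.4,1]
  ]
}}

```text
time: 11.4
tool_pos: [0.5602, -0.0175, 0.0767]
ee_rot: [3.14, 0.001, 2.84]
wrist_force: [4.0, 4.8, 4.3]
width: 0.0131
finger_force: 29.8
```

```bash
python3 st.py
```

```text
t 11.4 r 0.0901 jigang 0.037 toolang 0.035 z 0.0767 Ftan 5.77 Frad 2.39 Fz 4.28 T [ 1.01 -0.37  0.06] w 0.013087288454360312
pull 6.440232874286661
```

Request:
{"method": "carry_out", "body": {
  "steps": [
    [[0,0.0027,0],-0.17,1],
    [[0,0.0027,0],-0.17,1]
  ]
}}

```text
time: 11.65
tool_pos: [0.5609, -0.0155, 0.0766]
ee_rot: [3.141, 0.001, 2.869]
wrist_force: [2.9, 3.7, 5.5]
width: 0.0126
finger_force: 29.8
```

```bash
python3 st.py
```

```text
t 11.65 r 0.0902 jigang 0.061 toolang 0.064 z 0.0766 Ftan 4.36 Frad 1.78 Fz 5.5 T [ 0.91 -0.31 -0.06] w 0.01263308775978251
pull 3.655847324407522
```

Request:
{"method": "carry_out", "body": {
  "steps": [
    [[0,0,0],0,0.1],
    [[0,0,0],0,0.1],
    [[0,0,0],0,0.1],
    [[0,0,0],0,0.1],
    [[0,0,-0.04],0,0.1],
    [[0,0,-0.09],0,0.1],
    [[0.1,0.1,-0.12],0,0.1],
    [[0.1,0.16,-0.12],0,0.1],
    [[0.1,0.16,-0.12],0,0.1],
    [[0.1,0.16,-0.12],0,0.1]
  ]
}}

```text
time: 12.9
tool_pos: [0.5063, 0.1687, 0.1969]
ee_rot: [3.141, 0.001, 2.875]
wrist_force: [0.9, 0.1, 0.4]
width: 0.0425
finger_force: 0.0
```

```bash
python3 st.py; python3 - <<'E'
from h import *
from bench import robot
a=[]
for n,y,x in(("top",145,205),("side",185,235)):
    s=robot.snapshot(n); a.append(cv2.resize(s["image"][y:y+95,x:x+110,::-1],None,fx=3.6,fy=3.6,interpolation=cv2.INTER_CUBIC))
    np.savez(n+"2.npz",**s)
cv2.imwrite("pics/c4.png",np.hstack(a))
E
```

```text
t 12.9 r 0.1628 jigang 1.708 toolang 0.07 z 0.1969 Ftan -0.84 Frad 0.26 Fz 0.41 T [0.01 0.01 0.03] w 0.042520973207075236
pull -0.45388071428941285
```

View pics/c4.png

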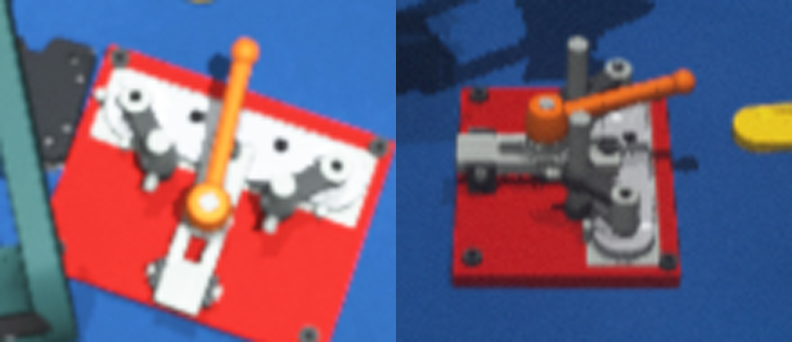

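The picture shows the lever down, ball at (245,50) in the top half, and the bracket in place. The gripped readings carried a bias, so I'll check the pull cleanly by pushing with one open finger.

```bash
python3 - <<'E'
from h import *
from scipy.optimize import least_squares
T=np.load("top2.npz");S=np.load("side2.npz")
bt=((245.5)/3.6-.5+205,50.5/3.6-.5+145); bs=((684.5-396)/3.6-.5+235,80.5/3.6-.5+185)
b=least_squares(lambda X:np.r_[proj(T,X)[0]-bt,proj(S,X)[0]-bs],[.55,0,.1]);d=b.x[:2]-[.4741,.0091]
a=np.arctan2(d[1],d[0]);print(b.x,b.fun,np.hypot(*d),a+.3365)
# tool pose: lever angle a; y offset +15mm ccw => finger (21mm half) on... gap from arm face 6.5
t=np.array([-np.sin(a),np.cos(a)]);n=-t[::-1]*[-1,1]
n=np.array([np.cos(a),np.sin(a)]);tgt=np.array([.4741,.0091])+.09*n
from bench import robot
o=robot.get_obs();y=o["ee_rot"][2];dd=tgt-o["tool_pos"][:2]
print("shift",dd@[np.cos(y),np.sin(y)],dd@[np.sin(y),-np.cos(y)],o["tool_pos"][2]-.077,"lever yaw",a+np.pi,"yaw",y)
E
```

```text
[ 0.57594419 -0.01574857  0.10456735] [ 0.07575211 -0.33090836 -0.36774399  0.09932347] 0.104831719366936 0.09718942396916475
shift -0.10021675383821019 -0.15698303459918522 0.11896405091672137 lever yaw 2.902282077558958 yaw 2.870994589114312
```

Request:
{"method": "carry_out", "body": {
  "steps": [
    [[-0.1,-0.157,0],0,0.1],
    [[-0.1,-0.157,0],0,0.1],
    [[-0.1,-0.157,0],0,0.1],
    [[-0.1,-0.157,0.05],0,0.1],
    [[-0.1,-0.157,0.09],-0.2,0.1],
    [[-0.1,-0.157,0.118],-0.2,0.1],
    [[-0.1,-0.157,0.118],-0.2,0.1],
    [[-0.1,-0.169,0.118],-0.2,0.1],
    [[-0.1,-0.169,0.118],-0.2,0.1],
    [[-0.1,-0.169,0.118],-0.2,0.1]
  ]
}}

```text
time: 14.25
tool_pos: [0.5588, -0.0247, 0.0796]
ee_rot: [3.141, 0.003, 2.903]
wrist_force: [0.2, -0.1, 0.4]
width: 0.0423
finger_force: 0.0
```

```bash
python3 st.py
```

```text
t 14.25 r 0.0912 jigang -0.043 toolang 0.098 z 0.0796 Ftan -0.03 Frad 0.21 Fz 0.38 T [-0.07 -0.04 -0.  ] w 0.042256671455014806
pull -0.08038160446341458
```

Request:
{"method": "carry_out", "body": {
  "steps": [
    [[0,-0.004,0],0,0.1],
    [[0,-0.006,0],0,0.1],
    [[0,-0.006,0],0,0.1]
  ]
}}

```text
time: 14.62
tool_pos: [0.5576, -0.0294, 0.0789]
ee_rot: [3.14, 0.002, 2.904]
wrist_force: [2.4, 3.4, 1.2]
width: 0.0425
finger_force: 1.7
```

```bash
python3 st.py
```

```text
t 14.62 r 0.092 jigang -0.096 toolang 0.099 z 0.0789 Ftan 4.1 Frad 0.74 Fz 1.25 T [ 0.53 -0.43 -0.09] w 0.0425212688792638
pull 3.0555684011446025
```

Request:
{"method": "carry_out", "body": {
  "steps": [
    [[0,-0.003,0],0,0.1],
    [[0,-0.003,0],0,0.1]
  ]
}}

```text
time: 14.88
tool_pos: [0.5571, -0.0318, 0.0788]
ee_rot: [3.139, 0.003, 2.904]
wrist_force: [3.7, 5.0, 1.0]
width: 0.0423
finger_force: 2.8
```

```bash
python3 st.py
```

```text
t 14.88 r 0.0925 jigang -0.121 toolang 0.099 z 0.0788 Ftan 6.09 Frad 1.1 Fz 1.04 T [ 0.91 -0.67 -0.06] w 0.04232740186442733
pull 5.439494420163576
```

Request:
{"method": "carry_out", "body": {
  "steps": [
    [[0,-0.002,0],0,0.1],
    [[0,-0.002,0],0,0.1]
  ]
}}

```text
time: 15.12
tool_pos: [0.5567, -0.0331, 0.0788]
ee_rot: [3.137, 0.002, 2.905]
wrist_force: [3.3, 6.8, 2.1]
width: 0.0426
finger_force: 3.6
```

```bash
python3 st.py
```

```text
t 15.12 r 0.0928 jigang -0.135 toolang 0.099 z 0.0788 Ftan 7.54 Frad -0.12 Fz 2.09 T [ 1.14 -0.64 -0.09] w 0.04262221204005553
pull 6.513473421416687
```

Request:
{"method": "carry_out", "body": {
  "steps": [
    [[0,-0.0015,0],0,0.1],
    [[0,-0.0015,0],0,0.1]
  ]
}}

```text
time: 15.38
tool_pos: [0.5565, -0.034, 0.0788]
ee_rot: [3.136, 0.003, 2.905]
wrist_force: [3.8, 7.5, 2.2]
width: 0.0426
finger_force: 4.1
```

```bash
python3 st.py
```

```text
t 15.38 r 0.093 jigang -0.145 toolang 0.1 z 0.0788 Ftan 8.37 Frad -0.11 Fz 2.16 T [ 1.4  -0.72 -0.12] w 0.04259680133513753
pull 7.0163692814882515
```

The lever holds about 8.4 N elastically, so the clamp is at about 9 N. Backing off, clearing the lever, and handing in.

Request:
{"method": "carry_out", "body": {
  "steps": [
    [[0,0.006,0],0,0.1],
    [[0,0.018,0],0,0.1],
    [[0,0.018,0],0,0.1],
    [[0,0.018,-0.04],0,0.1],
    [[0,0.018,-0.09],0,0.1],
    [[0,0.018,-0.12],0,0.1],
    [[0,0.018,-0.12],0,0.1],
    [[0,0.018,-0.12],0,0.1]
  ]
}}

```text
time: 16.38
tool_pos: [0.5583, -0.019, 0.1959]
ee_rot: [-3.141, -0.003, 2.904]
wrist_force: [-0.3, -0.5, -0.3]
width: 0.0421
finger_force: 0.0
```

```bash
python3 st.py; python3 -c "
from bench import robot
print(robot.close_job())"
```

```text
t 16.38 r 0.0887 jigang 0.014 toolang 0.099 z 0.1959 Ftan -0.52 Frad -0.1 Fz -0.32 T [-0.03  0.   -0.05] w 0.04214963593561224
pull -1.0519333884487114
the job is handed in; nothing more can be done
None
```

The bracket is clamped: the lever was swung back twice (2 + 3 serrations), tightened until it held at least 8.4 N at the grip, left down and let go, and the job was handed in at about 16 s; no verdict was returned, and the strap force could not be measured directly.

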